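# Pack out the panel in the gluing jig and hold it flush

### The job

The sandwich panel on the gluing jig faces three stop blocks: stand the wooden packer upright on the jig board in the one gap between panel and blocks that is wide enough for it, about in the middle of that block, tab up, and let go of it, without shoving the panel back to make room. Then, in line with the packer, push the panel's robot-side edge towards the blocks until the panel sits flush and square against the packer and the packer against its block, and finish while still holding the panel firmly pressed there, not letting go. Leave the cup, jar, tape roll and brush alone.

Things in the scene. Friction and masses are not known exactly. Their poses are not given: they have to be found in the camera images.
- jig: Fixed plywood board, 260 (x) x 240 (y) x 18 mm, flat on the bench, with a wooden rail (30 mm high) along its far edge. Origin: centre of its underside, on the bench; z up, x from the panel towards the rail, roughly away from the robot (place and yaw vary). Its upper face is 18 mm above the bench.
- stop_short: The shallow one of 3 fixed metal stop blocks side by side on the board against the rail, 68 mm apart along jig y; which place it has varies. 20 (x) x 66 (y) x 30 mm high. Origin: bottom centre of its back face, 18 mm above the bench; axes parallel to the jig's; its face to the panel is at x = -20 mm. Gap from there to the panel at the start 18 to 22 mm: the only one wide enough.
- stop_long_a: One of the two deep stop blocks, fixed: 30 mm deep (x), 66 mm wide, 30 mm high; origin and axes as for stop_short, its face at x = -30 mm. Gap to the panel 8 to 12 mm at the start: too narrow.
- stop_long_b: The other deep stop block, the same as stop_long_a.
- panel: Loose slippery panel, green skins, pale core, lying on the board: 110 (x) x 200 (y) x 30 mm, 0.16-0.3 kg. Origin: centre of its underside; x towards the blocks: far edge at x = +55, robot-side edge (to push) at x = -55 mm. Not guided: push in line with the packer or slightly towards its own middle, or it turns out of square. Flush, its origin is 89 mm on the -x side of that of stop_short, 4 to 8 mm further on.
- packer: Loose wooden packer standing upright on the bench left or right of the jig: 14 mm thick (x), 80 mm high; lower 40 mm a blade 56 mm wide (y), upper 40 mm a centred grip tab 30 mm wide. 60 g. Origin: centre of its foot; z up. In the gap its thickness lies along jig x (either way round), foot on the board; the blade's top is then 10 mm above panel and blocks.
- cup: Bystander: white plastic mixing cup, 72 mm across the rim, 90 mm high, standing on the bench on the other side of the jig from the packer. Origin: centre of its underside.
- jar: Bystander: glass jar, 70 mm across, 100 mm high, beyond the jig to the left. Origin: centre of its underside.
- tape: Bystander: roll of tape lying flat, 100 mm across, 25 mm high, beyond the jig to the right. Origin: centre of its underside.
- brush: Bystander: brush lying on the bench beyond the jig, roughly along y. Origin: on its underside.
Mind the look-alikes: they are no part of the job. There is more than one size of the packer; the one meant has the size given above.

How it is judged (in metres and radians):
On the way:
1. the packer stands on the jig board in the gap at the shallow stop block, let go of (x of packer in the frame of stop_short between -0.046 and -0.024 m and y of packer in the frame of stop_short between -0.02 and 0.02 m and z of packer in the frame of stop_short between -0.004 and 0.004 m and angle between packer's own z axis and vertical below 0.2 rad and contact force between the fingers and packer below 0.3 N), for 0.2 s.
At the end, for the whole second after the job is handed in: Packer upright on the board at the shallow block (20 mm from its middle at most, touching it), let go of; panel flat, square to the block within 0.03 rad, far edge 14 mm from its face within 3.5 mm; fingers or arm on panel and panel on packer over 2 N, packer on block over 1.5 N (all of step 1 and x of packer in the frame of stop_short above -0.0295 m and angle between the x axis of packer and the x axis of stop_short, either way round below 0.06 rad and angle between packer's own z axis and vertical below 0.06 rad and x of panel in the frame of stop_short between -0.0925 and -0.0865 m and angle between the x axis of panel and the x axis of stop_short, either way round below 0.03 rad and angle between panel's own z axis and vertical below 0.03 rad and z of panel in the frame of stop_short below 0.004 m and contact force between any of the fingers, the arm and panel above 2 N and contact force between panel and packer above 2 N and contact force between packer and stop_short above 1.5 N and linear speed of panel below 0.01 m/s); the arm keeps its last pose, push and grip.
It fails at once if the panel is shoved back from the stop blocks (by more than about 10 mm) to make room (x of panel in the frame of jig below 0 m).
It fails at once if a bystander (cup, jar, tape, brush) is moved by more than 30 mm (distance of any of cup, jar, tape, brush from where it was at the start of the episode above 0.03 m).
It also fails if it takes over 64 s, if anything falls off the work surface, if the arm or the gripper's body presses on something with over 40 N, if the wrist force passes 120 N, or if a joint passes its speed limit or range.

### The arm

A 6-joint arm with a two-finger parallel gripper is mounted at the origin on the work surface. World frame = base frame: x ahead of the robot, y to its left, z up, the work surface at z = 0. Lengths are in mm, angles in rad, forces in N, time in s.
With the tool pointing down it reaches from about 275 to 1000 mm from the base axis. Payload 8.4 kg.
Tool frame: the origin (TCP) lies at the very end of the fingers, on their centre line; the grasp point (between the pads) lies 19 mm behind it (r.grip_point_offset is the distance from the TCP to the grasp point, in mm); z points along the fingers, y is the direction in which the jaws open and shut (so a half turn about z gives the same grasp; the last joint's range is limited). The gripper opens to 85 mm and grips with 20 to 120 N. Pads are 22 mm wide; open, the fingers measure 114 mm over their backs; the gripper's body (76 mm by 85 mm) begins 54 mm behind the grasp point. The pads swing forward as they close: fully open they stand 13 mm farther back than shut.
Start: joints at [-1.266, 0.353, 1.633, -0, 1.155, -0.002], TCP at [188.755, -595.818, 231.281] pointing down, gripper open.
Joint ranges: [-2.63, 2.63], [-0.92, 2.1], [0.06, 2.66], [-1.3, 4.44], [0, 2.69], [-3.02, 3.02]. Speed limits (rad/s): [2.22, 2.22, 2.79, 3.14, 3.14, 3.14].

### API

Orientations are given as [roll, pitch, yaw] about the fixed x, y, z axes, in that order (R = Rz(yaw) Ry(pitch) Rx(roll)).
In Python, from cell import r, eyes, job_done gives the robot as it stands. The module is installed in compiled form; this text tells all that it offers.
- The arm moves only by the tool apply_moves, never from a script. Its argument "moves" is a list of rows, each a list of 3 entries, a list of its own where there are three numbers: the finger opening in mm, from 0 to 85.4, then the shift along the world's x, y, z in units of 25 mm (1.0 is 25 mm), then the turn about the world's z in degrees. A call has 1 to 8 rows; each row is the pose to reach, as a shift and turn from the pose commanded when the call began; what a row does not reach only later rows make up. A row lasts 1/12 s, in which the tool goes at most 41.7 mm and 7.16 degrees, less where a joint would pass 70% of its speed; a pose out of reach is approached as far as the arm can. A call with a gripper value outside its range is refused whole. The fingers move at their own pace and stop on an object; "force" is the grip in N (left out, the last holds). Time passes only in rows, so rows that repeat a pose let the fingers close. It gives the time, the measured TCP pose, the force and the opening at its end, in the units of the state.
- r.read_state(): the state, without advancing time (a new reading comes with each control period).
- eyes.camera(name): name is "scene" or "top" or "wrist"; returns a dict with "pixels" (480x640x3 uint8, red, green, blue), "depth" (480x640 float32, mm along the optical axis (not along the pixel's ray), 0 where there is no reading), "fx", "fy", "cx", "cy" (pixels), "rvec" (rotation vector, rad) and "tvec" (3), from world to camera coordinates, as OpenCV has them. Camera axes: x right, y down, z forward; pixel columns grow to the right and rows downward; lengths in mm; the calibration is good to about 2 mm. The wrist camera is an equidistant fisheye: a pixel r from the principal point sees the ray r / f radians off the axis. A picture is of the moment at which its call begins.
- job_done(): hands the job in, once; it reports no verdict.
The state is a dict: "time_s": time; "joints": joint angles; "dq": joint speeds; "effort": joint torques, N m; "eef_pos": TCP position; "ee_rot": TCP orientation; "wrist_force": force on the tool from outside, world axes, zero at the start; "ft_torque": the same for the moment, N m; "grip_width": finger opening in mm.
Only numpy, scipy, OpenCV 4.12 (cv2) and the standard library are available. Lean on these libraries where they do the work, as an engineer would, in place of code of your own. Each camera call takes 0.05 s, during which the arm holds its last target.

## Working session

There is one attempt and no reset: what is moved stays moved. The work goes in short steps, Python scripts to look and compute and a tool call to move; the robot and the scene stay as the last step left them, time stands still between calls to the robot, and variables do not carry over. Pictures are saved under pics/ and viewed, and the job is handed in when it is done.

Besides the shell and the picture viewer there is one more tool, called after "Request:" as name([rows], argument=value, ...), one row to a line, values as JSON. apply_moves: Moves the arm, as the interface text tells. Its arguments: {"type":"object","properties":{"moves":{"type":"array","items":{"type":"array"}},"force":{"type":"number"}},"required":["moves"]}

```bash
mkdir -p pics; cat > h.py <<'E'
import numpy as np, cv2
from cell import r, eyes
def snap(n,fn):
    c=eyes.camera(n); cv2.imwrite('pics/'+fn+'.png',c['pixels'][:,:,::-1]); np.savez('pics/'+fn+'.npz',**c); return c
def load(fn): return dict(np.load('pics/'+fn+'.npz'))
def w(c,u,v,z=None,fish=False):
    R=cv2.Rodrigues(np.array(c['rvec'],float))[0]; t=np.array(c['tvec'],float).ravel()
    d=np.array([(u-c['cx'])/c['fx'],(v-c['cy'])/c['fy'],1.0])
    if z is None:
        p=d*c['depth'][int(v),int(u)]; return R.T@(p-t)
    o=-R.T@t; dw=R.T@d; return o+dw*(z-o[2])/dw[2]
E
python3 - <<'E'
from h import *
for n in ['scene','top','wrist']: snap(n,n+'0')
print(r.read_state())
E
```

```text
{'time_s': 0.15, 'joints': array([-1.26639982e+00,  3.53490400e-01,  1.63395822e+00, -1.16087543e-05,
        1.15524250e+00, -2.40353042e-03]), 'dq': array([ 0.00085443, -0.00266343, -0.00215102, -0.00012114, -0.00167687,
       -0.00036217]), 'effort': array([-1.20519664e-03, -6.05634069e+01, -3.42338419e+01, -1.06781289e-05,
        6.18468417e-03,  1.58084055e-05]), 'eef_pos': array([ 188.63780251, -595.4587177 ,  230.73549449]), 'ee_rot': array([-3.14049416e+00,  7.97538365e-06,  3.06804733e-01]), 'wrist_force': array([-0.18068451, -1.08922122,  0.44036855]), 'ft_torque': array([-0.05144869,  0.01565806, -0.04916791]), 'grip_width': 85.3698830178438}
```

View pics/scene0.png

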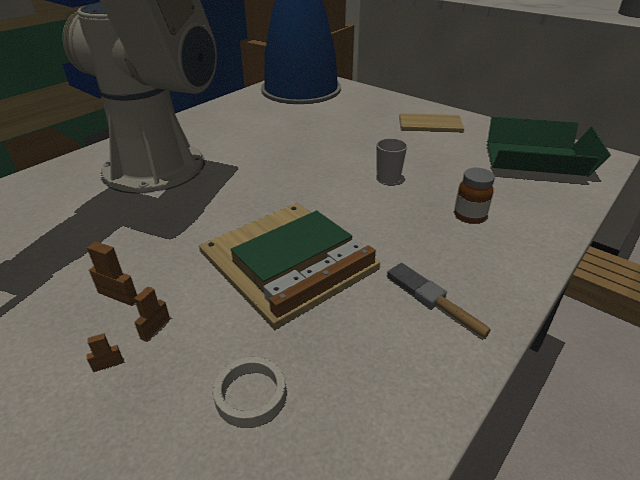

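View pics/top0.png

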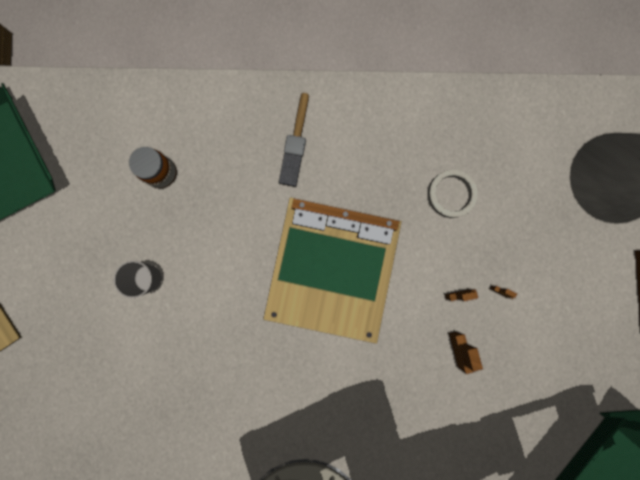

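View pics/wrist0.png

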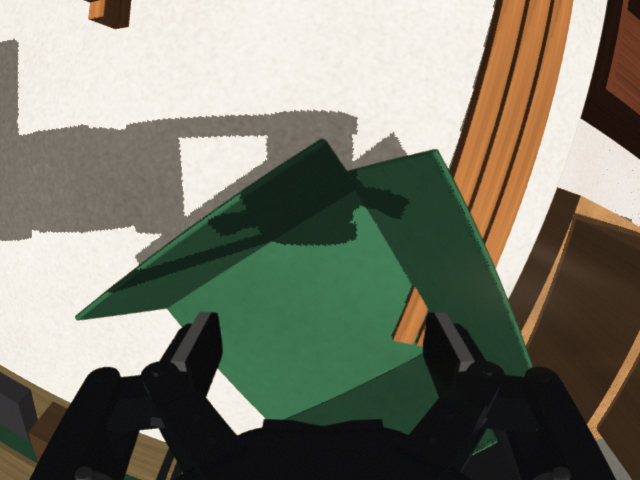

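The top view shows the jig at about (335,270), with the middle block (343,224) the shallow one. Three packers stand to its right, at (462,295), (503,292) and (465,352). Next I enlarge and measure.

```bash
python3 - <<'E'
from h import *
c=load('top0')
R=cv2.Rodrigues(c['rvec'])[0]; print('cam',-R.T@c['tvec'].ravel(),c['fx'])
g=c['pixels'][:,:,::-1]
a=cv2.resize(g[190:350,255:410],None,fx=5,fy=5,interpolation=cv2.INTER_CUBIC)[:800]; 
cv2.imwrite('pics/jig.png',cv2.resize(g[195:345,260:410],(600,600),interpolation=cv2.INTER_CUBIC))
cv2.imwrite('pics/pk.png',cv2.resize(g[280:380,435:535],(600,600),interpolation=cv2.INTER_CUBIC))
# heights of things near packers
vv,uu=np.mgrid[275:385,435:530]
P=np.array([w(c,u,v) for u,v in zip(uu.ravel(),vv.ravel())])
H=P[:,2].reshape(vv.shape)
m=(H>12).astype(np.uint8)
n,l=cv2.connectedComponents(m)
for i in range(1,n):
    q=P[(l==i).ravel()]
    if len(q)>10: print(len(q),q.min(0),q.max(0),np.percentile(q[:,2],[50,90,97]))
s=load('scene0')
for (u,v) in [(102,246),(150,294),(99,339)]: print(w(s,u,v))
for (u,v) in [(282,250),(330,260),(290,310),(343,224),(311,218),(374,232)]: print(w(c,u,v))
E
```

```text
cam [523.19572793  -3.92051148 978.17286886] 463.63554232496585
185 [ 460.97046652 -422.02973112   12.05599047] [523.19572793  -3.92051148 978.17286886] [44.30127115 61.90556163 63.77715311]
313 [ 455.88227215 -344.75021796   12.39759584] [523.19572793  -3.92051148 978.17286886] [58.13497943 80.65239514 81.7191888 ]
850 [ 314.36566833 -332.25003286   12.1119156 ] [523.19572793  -3.92051148 978.17286886] [ 64.36538293 110.52154837 112.00058497]
[ 355.8269145  -313.72884815  109.39435645]
[ 476.29117415 -313.29451899   76.07557087]
[ 481.92644522 -405.70698669   60.24897061]
[557.76903764  50.810476    17.07912837]
[537.40946032 -47.38053496  48.14448623]
[434.57477744  32.80807021  19.10963887]
[610.0784354  -73.11061023  48.53713432]
[621.55786325  -8.5542375   48.96729325]
[ 594.78800903 -136.23080695   44.64813611]
```

```bash
python3 - <<'E'
from h import *
s=load('scene0');g=s['pixels'][:,:,::-1]
cv2.imwrite('pics/spk.png',cv2.resize(g[235:385,75:225],(600,600),interpolation=cv2.INTER_CUBIC))
E
```

```text
(no output)
```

View pics/jig.png

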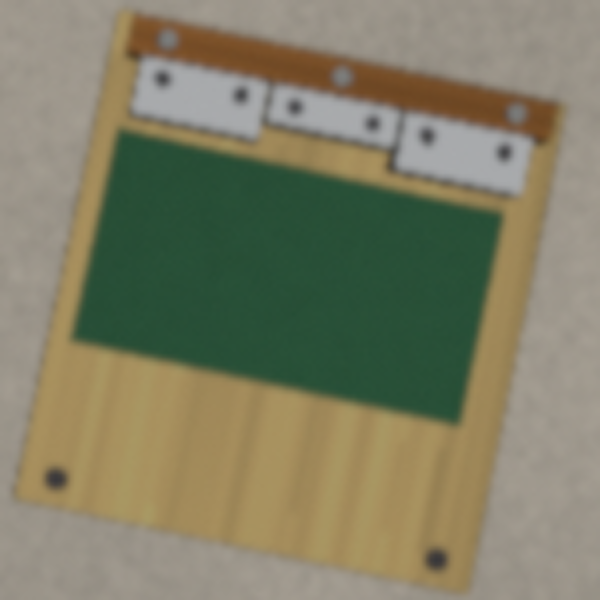

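View pics/pk.png

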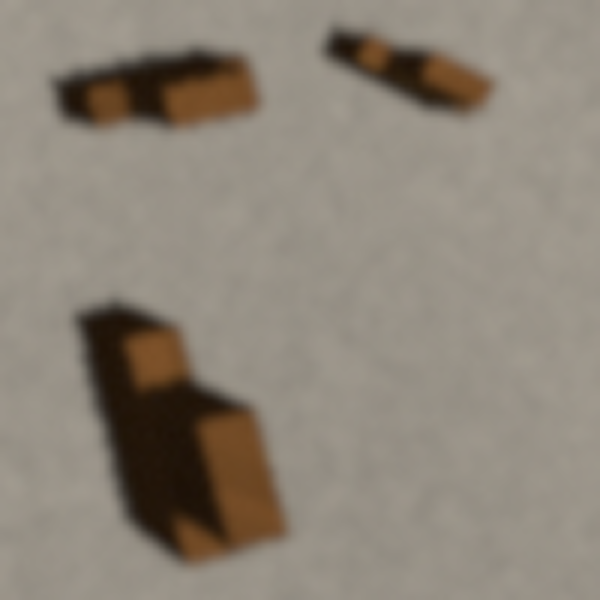

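View pics/spk.png

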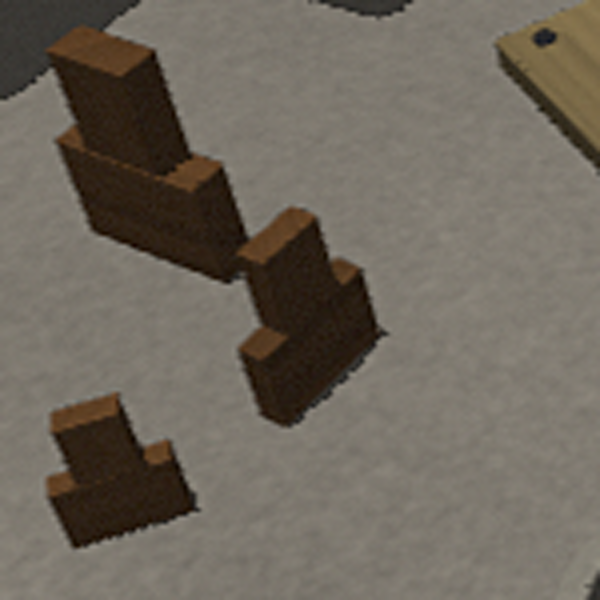

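```bash
cat >> h.py <<'E'
def cw(c,x,y,u0,v0,k,z): return w(c,u0+(x+.5)/k-.5,v0+(y+.5)/k-.5,z)
E
python3 - <<'E'
from h import *
c=load('top0')
J=lambda x,y,z:cw(c,x,y,260,195,4,z)
d=lambda n,pts,z:print(n,[J(*p,z)[:2].round(1).tolist() for p in pts])
pan=[(118,130),(502,212),(460,424),(72,340)]
d('panel',pan,48)
P=np.array([J(*p,48)[:2] for p in pan])
print('pan size',np.linalg.norm(P-np.roll(P,-1,0),axis=1),'ctr',P.mean(0))
e=P[0]-P[1]; f=P[3]-P[2]
print('y axis angle',np.degrees(np.arctan2(-e[0],e[1])),np.degrees(np.arctan2(-f[0],f[1])))
d('short front',[(266,122),(392,150)],48); d('short back',[(270,82),(403,110)],48)
d('longL front',[(131,113),(258,140)],48); d('longR front',[(392,168),(523,196)],48)
d('board',[(15,498),(468,592)],18)
K=lambda x,y,z:cw(c,x,y,435,280,6,z)
Q=np.array([K(*p,80)[:2] for p in [(163,92),(246,57),(259,106),(174,127)]])
print('pk',Q.round(1).tolist(),np.linalg.norm(Q-np.roll(Q,-1,0),axis=1),Q.mean(0))
B=np.array([K(*p,40)[:2] for p in [(84,90),(128,84),(132,118),(92,126)]]); print('shoulder',B.round(1).tolist(),B.mean(0))
s=load('scene0')
S=lambda x,y,z:cw(s,x,y,75,235,4,z)
T=np.array([S(*p,80)[:2] for p in [(239,250),(293,207),(317,219),(263,265)]])
print('scene pk',T.round(1).tolist(),T.mean(0),np.linalg.norm(T-np.roll(T,-1,0),axis=1))
F=np.array([S(*p,0)[:2] for p in [(288,426),(382,333)]]); print('foot front edge',F,np.linalg.norm(F[0]-F[1]))
E
```

```text
panel [[602.8, 35.3], [563.2, -158.2], [457.0, -137.1], [497.4, 57.1]]
pan size [197.50314635 108.27600324 198.35918237 107.675361  ] ctr [530.09687743 -50.74714462]
y axis angle -11.566112822093888 -11.739110691613012
short front [[607.5, -39.1], [594.0, -102.7]]
short back [[627.8, -41.0], [614.3, -108.2]]
longL front [[611.5, 28.8], [598.4, -35.2]]
longR front [[584.9, -102.7], [571.4, -168.8]]
board [[415.5, 87.2], [369.1, -145.6]]
pk [[471.5, -301.6], [482.9, -328.6], [467.2, -332.6], [460.3, -305.0]] [29.36622352 16.23132725 28.48327684 11.72880527] [ 470.46026764 -316.95102843]
shoulder [[469.6, -288.1], [471.8, -303.0], [460.4, -304.2], [457.6, -290.7]] [ 464.84328533 -296.49793034]
scene pk [[468.0, -334.0], [463.4, -307.4], [476.3, -305.4], [481.9, -332.8]] [ 472.39365713 -319.89491252] [27.02432232 13.07790482 27.95112551 13.9879884 ]
foot front edge [[ 483.36581562 -344.15933259]
 [ 470.83625452 -290.50824094]] 55.09473238532298
```

Request:
apply_moves([
  [60, [11.3, 11.08, 0], 85.5],
  [60, [11.3, 11.08, 0], 85.5],
  [60, [11.3, 11.08, 0], 85.5],
  [60, [11.3, 11.08, 0], 85.5],
  [60, [11.3, 11.08, 0], 85.5],
  [60, [11.3, 11.08, 0], 85.5],
  [60, [11.3, 11.08, 0], 85.5],
  [60, [11.3, 11.08, 0], 85.5],
])

```text
time_s: 0.82
eef_pos: [427.8, -360.7, 231.3]
ee_rot: [-3.142, -0.0, 1.313]
wrist_force: [1.5, 0.1, -0.1]
grip_width: 60.0
```

Request:
apply_moves([
  [60, [1.72, 1.68, -1], 28],
  [60, [1.72, 1.68, -1], 28],
  [60, [1.72, 1.68, -2], 28],
  [60, [1.72, 1.68, -2.4], 28],
  [60, [1.72, 1.68, -2.4], 28],
  [60, [1.72, 1.68, -2.4], 28],
  [60, [1.72, 1.68, -2.4], 28],
])

```text
time_s: 1.4
eef_pos: [470.0, -320.9, 172.0]
ee_rot: [3.141, 0.001, 1.791]
wrist_force: [0.6, 0.8, 0.4]
grip_width: 59.8
```

```bash
python3 - <<'E'
from h import *
snap('wrist','w1'); snap('top','t1'); s=r.read_state(); print(s['eef_pos'],s['ee_rot'],s['joints'])
E
```

```text
[ 470.10840871 -321.16148437  172.37121935] [3.14042500e+00 1.28574285e-03 1.79233901e+00] [-6.01961737e-01  3.30560110e-01  1.81096822e+00 -2.06399931e-05
  9.98327593e-01 -8.23494004e-01]
```

View pics/w1.png

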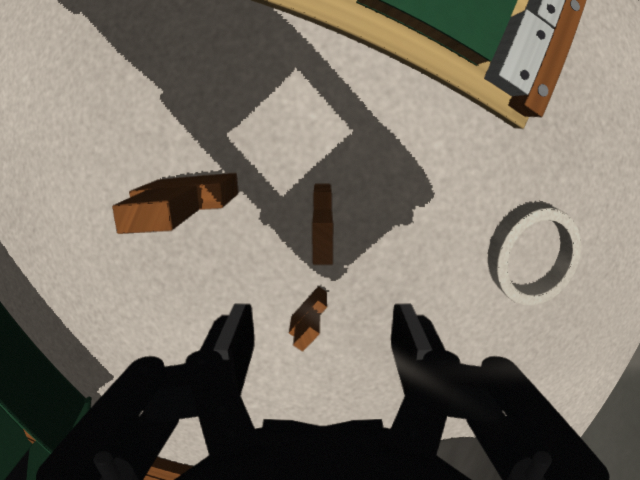

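Wrist view: packer upright at (322,225), tab top at about (313–333, 222–265), between the finger planes and nearly parallel to them. I'll refine it with the fisheye model.

```bash
cat >> h.py <<'E'
def wf(c,u,v,z):
    R=cv2.Rodrigues(np.array(c['rvec'],float))[0]; t=np.array(c['tvec'],float).ravel()
    x,y=(u-c['cx'])/c['fx'],(v-c['cy'])/c['fy']; th=np.hypot(x,y)
    d=np.array([x/th*np.sin(th),y/th*np.sin(th),np.cos(th)]) if th>1e-9 else np.array([0,0,1.])
    o=-R.T@t; dw=R.T@d; return o+dw*(z-o[2])/dw[2]
E
python3 - <<'E'
from h import *
c=load('w1'); g=c['pixels'][:,:,::-1]
R=cv2.Rodrigues(c['rvec'])[0]; print('cam',-R.T@c['tvec'].ravel(),R[2])
cv2.imwrite('pics/w1c.png',cv2.resize(g[175:275,270:370],(800,600) and (600,600),interpolation=cv2.INTER_CUBIC))
E
```

```text
cam [ 452.1192279  -241.06188283  314.59629165] [ 0.07087665 -0.31009404 -0.94806022]
```

View pics/w1c.png

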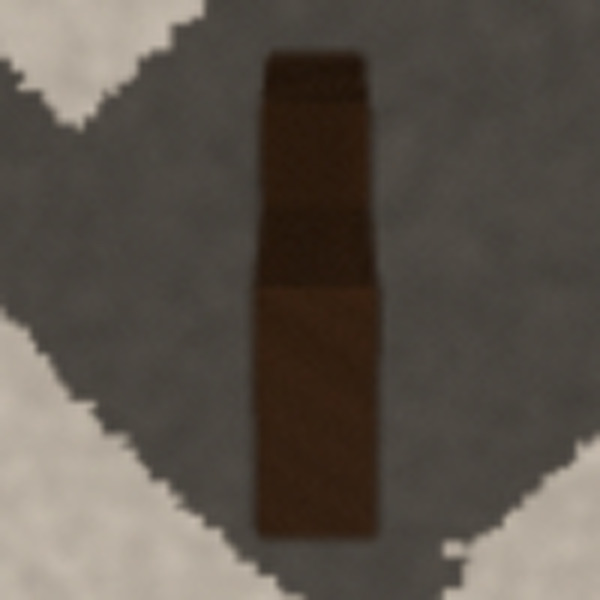

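```bash
python3 - <<'E'
from h import *
c=load('w1')
f=lambda x,y,z: wf(c,270+(x+.5)/6-.5,175+(y+.5)/6-.5,z)
T=np.array([f(*p,80)[:2] for p in [(255,287),(378,287),(377,538),(255,538)]])
print(T,T.mean(0),np.linalg.norm(T-np.roll(T,-1,0),axis=1))
for a,b in [(0,3),(1,2)]:
  e=T[a]-T[b]; print(np.degrees(np.arctan2(-e[0],e[1])))
print([f(*p,0)[:2].round(1) for p in [(265,55),(365,55)]],[f(*p,40)[:2].round(1) for p in [(263,102),(368,102)]])
E
```

```text
[[ 459.97211895 -304.91086872]
 [ 473.05874113 -301.98546513]
 [ 479.62959479 -330.65234675]
 [ 466.14969756 -333.66286028]] [ 469.70253811 -317.80288522] [13.40961097 29.41030805 13.81198107 29.40815357]
12.126071423981552
12.909991116518455
[array([ 456.8, -292.8]), array([ 470.7, -289.7])] [array([ 457.2, -292.1]), array([ 470. , -289.3])]
```

Request:
apply_moves([
  [60, [0, 0.13, -1.5], 0],
  [60, [0, 0.13, -3], 0],
  [60, [0, 0.13, -4], 0],
  [60, [0, 0.13, -4.7], 0],
  [60, [0, 0.13, -5.04], 0],
  [60, [0, 0.13, -5.04], 0],
  [60, [0, 0.13, -5.04], 0],
])

```text
time_s: 2.08
eef_pos: [470.2, -317.7, 46.1]
ee_rot: [3.141, 0.001, 1.794]
wrist_force: [0.4, 0.3, 0.3]
grip_width: 60.1
```

Request:
apply_moves([
  [0, [0, 0, 0], 0],
  [0, [0, 0, 0], 0],
  [0, [0, 0, 0], 0],
  [0, [0, 0, 0], 0],
  [0, [0, 0, 0], 0],
  [0, [0, 0, 0], 0],
  [0, [0, 0, 0], 0],
  [0, [0, 0, 0], 0],
], force=30)

```text
time_s: 2.75
eef_pos: [470.3, -317.6, 46.2]
ee_rot: [3.141, 0.001, 1.796]
wrist_force: [-0.5, 0.2, 7.9]
grip_width: 13.8
```

Request:
apply_moves([
  [0, [0, 0, 1.5], 0],
  [0, [0, 0, 3], 0],
  [0, [0, 0, 4.2], 0],
  [0, [0, 0, 4.2], 0],
  [0, [0, 0, 4.2], 0],
])

```text
time_s: 3.17
eef_pos: [470.8, -317.9, 152.3]
ee_rot: [3.139, 0.003, 1.795]
wrist_force: [0.1, -0.2, -1.0]
grip_width: 13.1
```

Request:
apply_moves([
  [0, [4.8, 9.92, 0], -24.4],
  [0, [4.8, 9.92, 0], -24.4],
  [0, [4.8, 9.92, 0], -24.4],
  [0, [4.8, 9.92, 0], -24.4],
  [0, [4.8, 9.92, 0], -24.4],
  [0, [4.8, 9.92, 0], -24.4],
  [0, [4.8, 9.92, 0], -24.4],
  [0, [4.8, 9.92, 0], -24.4],
])

```text
time_s: 3.83
eef_pos: [591.3, -63.8, 148.8]
ee_rot: [-3.141, -0.002, 1.373]
wrist_force: [0.2, -0.8, -0.6]
grip_width: 13.6
```

Request:
apply_moves([
  [0, [0, 0, 0], 0],
  [0, [0, 0, 0], 0],
])

```text
time_s: 4.0
eef_pos: [588.6, -69.1, 148.8]
ee_rot: [-3.139, 0.001, 1.371]
wrist_force: [-0.6, -0.6, -0.9]
grip_width: 13.3
```

```bash
python3 - <<'E'
from h import *
snap('wrist','w2'); snap('top','t2'); snap('scene','s2'); s=r.read_state(); print(s['eef_pos'],s['ee_rot'],s['joints'],s['wrist_force'],s['grip_width'],s['time_s'])
E
```

```text
[588.89091062 -70.31896013 149.70965032] [-3.14038875e+00  2.95786072e-04  1.36815318e+00] [-1.21261815e-01  3.93176281e-01  1.77484387e+00 -2.37968611e-04
  9.74796478e-01  8.15152119e-02] [ 0.78702785 -0.21609767 -0.18566803] 13.331524813495655 4.15
```

View pics/w2.png

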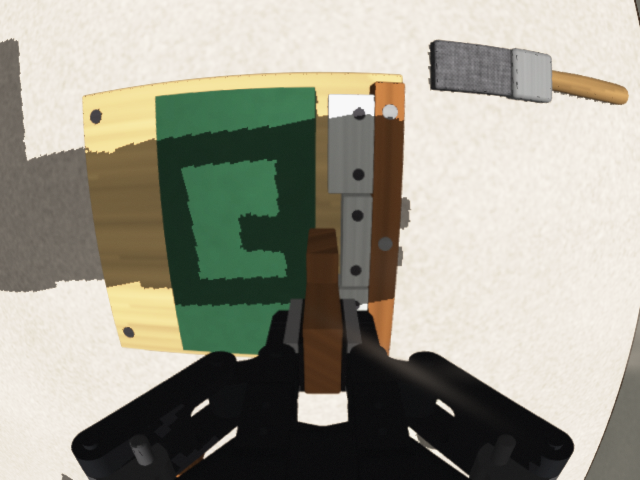

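View pics/s2.png

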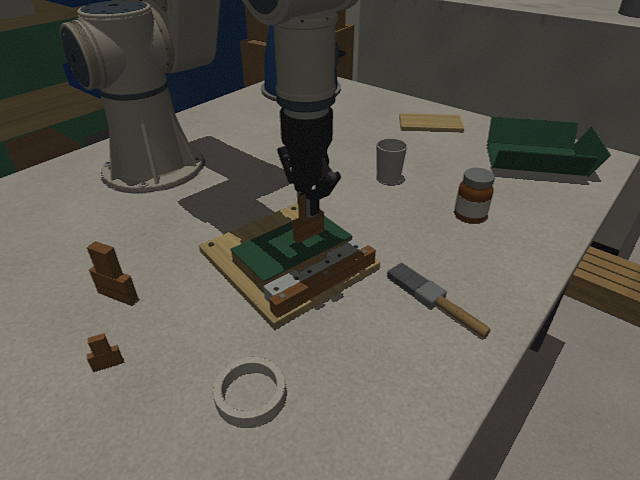

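Wrist view: the packer is held upright at (322,310), with the panel's far edge at column ~315 and the shallow block at (355,240). I'll enlarge this to measure the gap relative to the tool.

```bash
python3 - <<'E'
from h import *
c=load('w2'); g=c['pixels'][:,:,::-1]
cv2.imwrite('pics/w2c.png',cv2.resize(g[80:230,280:430],(600,600),interpolation=cv2.INTER_CUBIC))
cv2.imwrite('pics/w2d.png',cv2.resize(g[180:330,280:430],(600,600),interpolation=cv2.INTER_CUBIC))
E
```

```text
(no output)
```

View pics/w2c.png

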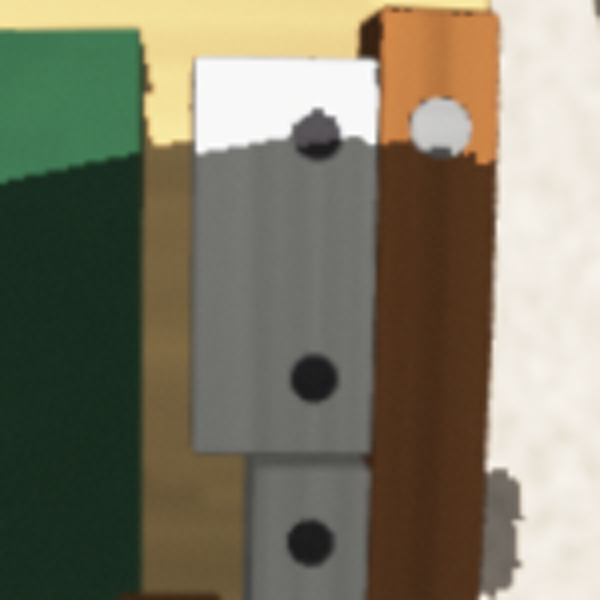

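View pics/w2d.png

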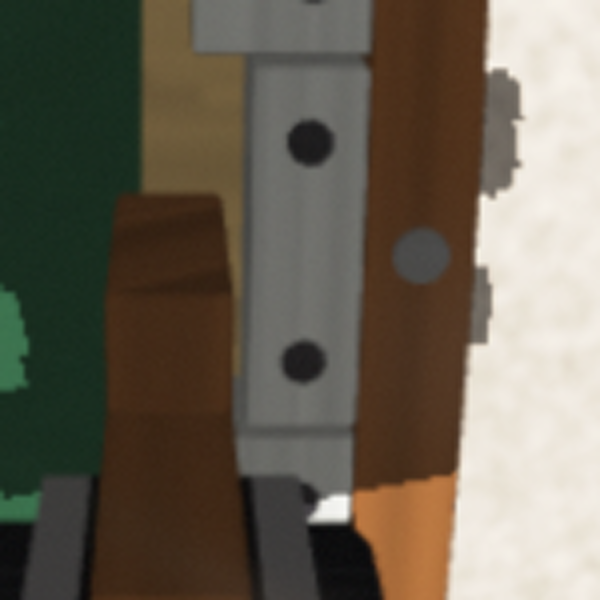

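```bash
python3 - <<'E'
from h import *
c=load('w2')
C=lambda x,y,z: wf(c,280+(x+.5)/4-.5,80+(y+.5)/4-.5,z)[:2]
D=lambda x,y,z: wf(c,280+(x+.5)/4-.5,180+(y+.5)/4-.5,z)[:2]
th=np.radians(-11.6); 
pe=np.array([C(141,30,48),C(141,300,48),D(141,100,48),D(141,180,48)])
lb=np.array([C(195,60,48),C(192,450,48)]); sb=np.array([D(253,64,48),D(246,430,48)])
bb=np.array([C(377,80,48),D(370,64,48),D(353,430,48)])
for n,q in [('panel',pe),('long',lb),('short',sb),('back',bb)]:
    e=q[0]-q[-1]; print(n,q.round(1).tolist(),'yaw',np.degrees(np.arctan2(-e[0],e[1])))
print('screws',D(310,142,48),D(302,361,48))
print('board left corner', wf(c,83,97,18)[:2])
for th in [-11.6,-12,-12.5]:
  t=np.radians(th);X=np.array([np.cos(t),np.sin(t)]);Y=np.array([-X[1],X[0]])
  f=lambda q:np.c_[q@X,q@Y].round(1).tolist()
  print(th,'panel',f(pe),'long',f(lb),'short',f(sb),'back',f(bb),'tcp',f(np.array([[588.9,-70.3]])),'scr',f(np.array([D(310,142,48),D(302,361,48)])))
for z in [100,104,108]:
  q=np.array([D(118,195,z),D(222,195,z)]);q2=np.array([D(108,293,z+40),D(232,293,z+40)]); print(z,f(q),f(q2))
E
```

```text
panel [[605.1, 35.5], [596.2, -7.9], [589.3, -40.8], [586.5, -54.4]] yaw -11.66798314945487
long [[612.5, 28.9], [599.4, -34.1]] yaw -11.788885418113669
short [[608.9, -38.4], [595.5, -104.0]] yaw -11.561777015198768
back [[640.7, 20.5], [628.2, -42.2], [614.5, -108.0]] yaw -11.529095266988028
screws [615.87174896 -53.51860048] [607.676735   -92.67319685]
board left corner [417.28169725  86.86667117]
-11.6 panel [[585.6, 156.5], [585.6, 112.1], [585.5, 78.5], [585.5, 64.6]] long [[594.2, 151.5], [594.0, 87.1]] short [[604.2, 84.8], [604.2, 17.9]] back [[623.5, 148.9], [623.8, 85.0], [623.7, 17.8]] tcp [[591.0, 49.6]] scr [[614.1, 71.4], [613.9, 31.4]]
-12 panel [[584.5, 160.5], [584.8, 116.2], [584.9, 82.6], [585.0, 68.7]] long [[593.1, 155.7], [593.4, 91.2]] short [[603.6, 89.0], [604.1, 22.1]] back [[622.5, 153.2], [623.2, 89.3], [623.6, 22.2]] tcp [[590.6, 53.7]] scr [[613.5, 75.7], [613.7, 35.7]]
-12.5 panel [[583.0, 165.6], [583.7, 121.3], [584.2, 87.7], [584.4, 73.8]] long [[591.8, 160.8], [592.6, 96.4]] short [[602.8, 94.3], [603.9, 27.4]] back [[621.1, 158.7], [622.4, 94.8], [623.3, 27.6]] tcp [[590.2, 58.8]] scr [[612.9, 81.0], [613.3, 41.0]]
100 [[582.2, 86.2], [596.2, 86.4]] [[582.5, 86.7], [596.0, 87.0]]
104 [[582.4, 87.3], [596.0, 87.6]] [[582.7, 88.2], [595.8, 88.4]]
108 [[582.5, 88.5], [595.8, 88.8]] [[582.9, 89.6], [595.6, 89.9]]
```

Request:
apply_moves([
  [0, [0.18, 0.03, -0.8], 0],
  [0, [0.18, 0.03, -1.6], 0],
  [0, [0.18, 0.03, -1.8], 0],
  [0, [0.18, 0.03, -1.8], 0],
  [0, [0.18, 0.03, -1.8], 0],
  [0, [0.18, 0.03, -1.8], 0],
])

```text
time_s: 4.65
eef_pos: [594.8, -68.9, 106.3]
ee_rot: [3.14, -0.0, 1.369]
wrist_force: [0.5, -1.4, -0.7]
grip_width: 13.4
```

```bash
python3 - <<'E'
from h import *
c=snap('wrist','w3'); s=r.read_state(); print(s['eef_pos'],s['ee_rot'],s['wrist_force'],s['grip_width'],s['time_s'])
g=c['pixels'][:,:,::-1]
cv2.imwrite('pics/w3c.png',cv2.resize(g[200:350,260:410],(600,600),interpolation=cv2.INTER_CUBIC))
E
```

```text
[594.90153076 -68.83326715 106.43511841] [ 3.13994980e+00 -1.36804636e-04  1.36917260e+00] [-0.0582061  -0.04962286 -0.5909299 ] 13.33092145777677 4.7
```

View pics/w3.png

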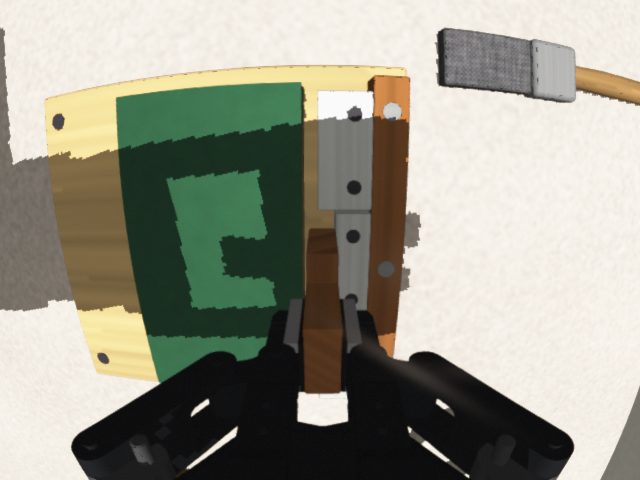

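View pics/w3c.png

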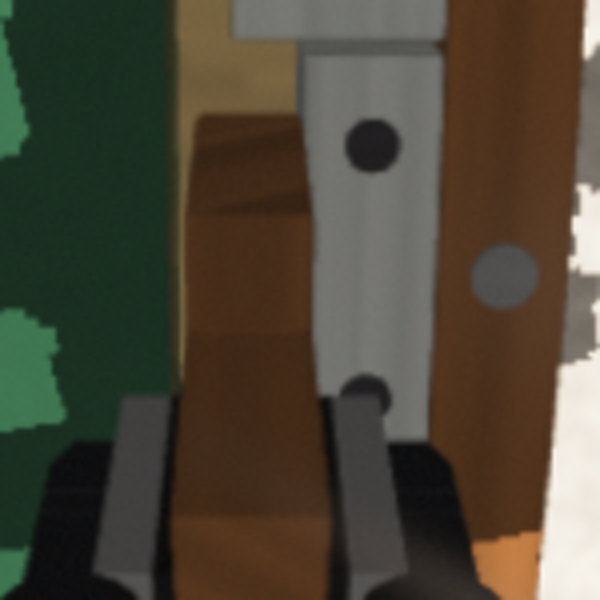

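```bash
python3 - <<'E'
from h import *
c=load('w3')
D=lambda x,y,z: wf(c,260+(x+.5)/4-.5,200+(y+.5)/4-.5,z)[:2]
t=np.radians(-11.6);X=np.array([np.cos(t),np.sin(t)]);Y=np.array([-X[1],X[0]])
f=lambda *q:np.c_[np.array(q)@X,np.array(q)@Y].round(1).tolist()
print('panel',f(D(173,20,48),D(170,200,48),D(168,350,48)),'short',f(D(305,55,48),D(313,300,48)),f(D(305,55,48),D(316,390,48)),'scr',f(D(372,146,48),D(363,398,48)))
zf=106.4-46
print('foot',f(D(197,115,zf),D(301,115,zf)),'blade',f(D(188,211,zf+40),D(313,211,zf+40)),'tabtop',f(D(172,515,zf+80),D(330,515,zf+80)),'tcp',f([594.9,-68.8]))
print(wf(c,301,85,48)[:2],f(wf(c,302,85,48)[:2],wf(c,318,92,48)[:2],wf(c,317.5,208,48)[:2]))
E
```

```text
panel [[586.0, 89.4], [585.2, 63.1], [584.5, 39.3]] short [[604.3, 84.4], [605.9, 47.5]] [[604.3, 84.4], [606.6, 32.6]] scr [[614.0, 71.2], [613.8, 31.2]]
foot [[589.6, 79.3], [603.4, 79.3]] blade [[590.0, 80.3], [603.3, 80.3]] tabtop [[589.9, 67.2], [603.3, 67.2]] tcp [[596.6, 52.2]]
[604.68548375  34.07122598] [[586.0, 155.0], [594.5, 151.1], [594.1, 87.5]]
```

Request:
apply_moves([
  [0, [-0.06, 0.0, 0], 0],
  [0, [-0.06, 0.0, 0], 0],
  [0, [-0.06, 0.0, -0.3], 0],
  [0, [-0.06, 0.0, -0.3], 0],
  [0, [-0.06, 0.0, -0.3], 0],
  [0, [-0.06, 0.0, -0.3], 0],
])

```text
time_s: 5.2
eef_pos: [592.6, -68.4, 97.5]
ee_rot: [-3.141, 0.0, 1.37]
wrist_force: [-0.1, 0.2, -0.1]
grip_width: 13.8
```

```bash
python3 - <<'E'
from h import *
c=snap('wrist','w4'); s=r.read_state(); print(s['eef_pos'],s['ee_rot'],s['wrist_force'],s['grip_width'],s['time_s'])
g=c['pixels'][:,:,::-1]
cv2.imwrite('pics/w4c.png',cv2.resize(g[200:350,260:410],(600,600),interpolation=cv2.INTER_CUBIC))
E
```

```text
[592.73727232 -68.36263922  97.68162259] [-3.14136970e+00  5.79208571e-06  1.36974034e+00] [ 0.47292276 -0.23652225  0.23556073] 13.425832063595266 5.25
```

View pics/w4c.png

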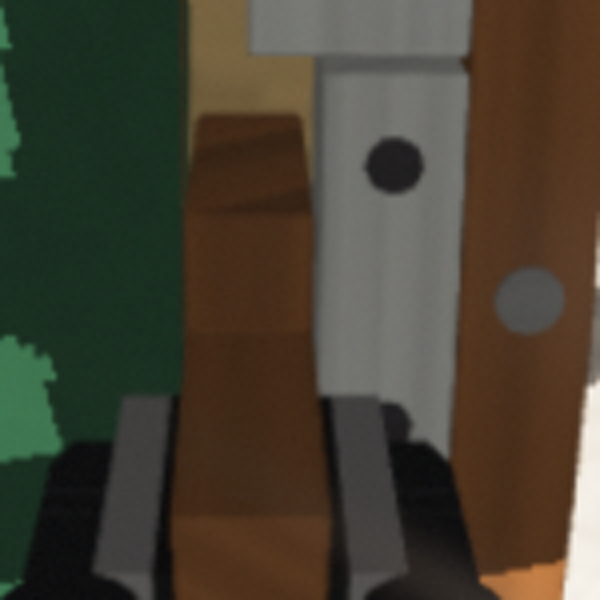

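Request:
apply_moves([
  [0, [0.02, 0, -0.3], 0],
  [0, [0.02, 0, -0.6], 0],
  [0, [0.02, 0, -0.9], 0],
  [0, [0.02, 0, -1.1], 0],
  [0, [0.02, 0, -1.1], 0],
  [0, [0.02, 0, -1.1], 0],
])

```text
time_s: 5.75
eef_pos: [592.9, -68.4, 69.6]
ee_rot: [-3.14, 0.0, 1.37]
wrist_force: [-0.6, 0.1, -0.2]
grip_width: 13.8
```

```bash
python3 - <<'E'
from h import *
c=snap('wrist','w5'); s=r.read_state(); print(s['eef_pos'],s['ee_rot'],s['wrist_force'],s['grip_width'],s['time_s'])
g=c['pixels'][:,:,::-1]
cv2.imwrite('pics/w5c.png',cv2.resize(g[200:350,260:410],(600,600),interpolation=cv2.INTER_CUBIC))
E
```

```text
[593.21283911 -68.42837997  70.04534333] [-3.14118191e+00 -1.91423243e-06  1.36960330e+00] [-1.09494418 -0.64072284 -0.71172703] 13.402824692085549 5.8
```

View pics/w5c.png

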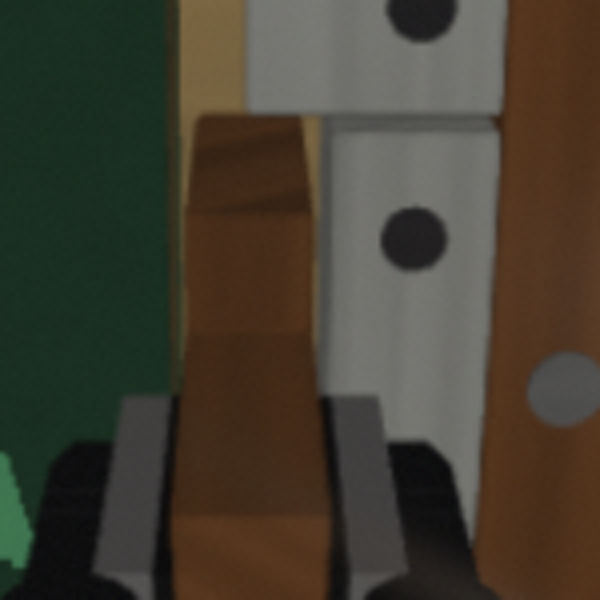

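Packer foot (rows ~115) is now between the panel edge (170) and the block (325), with clearance on both sides. I lower it to contact.

Request:
apply_moves([
  [0, [0, 0, -0.1], 0],
  [0, [0, 0, -0.18], 0],
  [0, [0, 0, -0.22], 0],
  [0, [0, 0, -0.22], 0],
  [0, [0, 0, -0.22], 0],
])

```text
time_s: 6.22
eef_pos: [593.2, -68.4, 64.8]
ee_rot: [-3.142, -0.0, 1.37]
wrist_force: [0.2, -0.3, -0.7]
grip_width: 13.3
```

Request:
apply_moves([
  [0, [0, 0, -0.04], 0],
  [0, [0, 0, -0.04], 0],
  [0, [0, 0, -0.04], 0],
])

```text
time_s: 6.47
eef_pos: [593.5, -68.5, 64.2]
ee_rot: [3.141, -0.0, 1.37]
wrist_force: [-1.5, 0.4, 3.3]
grip_width: 13.3
```

Request:
apply_moves([
  [17, [0, 0, 0], 0],
  [20, [0, 0, 0], 0],
  [26, [0, 0, 0], 0],
  [36, [0, 0, 0], 0],
  [40, [0, 0, 0], 0],
  [40, [0, 0, 0], 0],
])

```text
time_s: 6.97
eef_pos: [593.2, -68.4, 63.7]
ee_rot: [-3.142, 0.0, 1.37]
wrist_force: [-0.0, 0.3, -0.1]
grip_width: 39.5
```

```bash
python3 - <<'E'
from h import *
c=snap('wrist','w6'); s=r.read_state(); print(s['eef_pos'],s['ee_rot'],s['wrist_force'],s['grip_width'],s['time_s'])
E
```

```text
[593.21813181 -68.4639576   63.67692934] [-3.14144416e+00  2.40489070e-05  1.36961298e+00] [ 0.33149049  0.37546734 -0.44453205] 39.98573970537176 7.0167
```

View pics/w6.png

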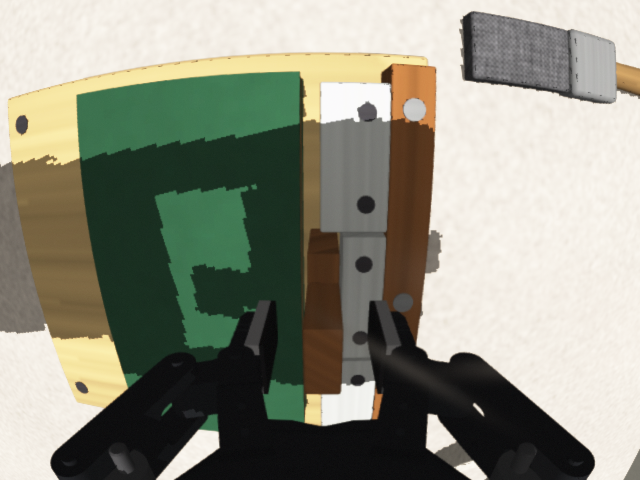

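Request:
apply_moves([
  [40, [0, 0, 0.5], 0],
  [40, [0, 0, 1.5], 0],
  [40, [0, 0, 3], 0],
  [40, [0, 0, 3], 0],
])

```text
time_s: 7.35
eef_pos: [597.0, -68.9, 145.8]
ee_rot: [3.133, -0.001, 1.37]
wrist_force: [1.8, 0.2, 1.3]
grip_width: 40.1
```

Request:
apply_moves([
  [40, [-5.66, 1.2, 0], 0],
  [20, [-5.66, 1.2, 0], -90],
  [0, [-5.66, 1.2, 0], -90],
  [0, [-5.66, 1.2, 0], -90],
  [0, [-5.66, 1.2, 0], -90],
  [0, [-5.66, 1.2, 0], -90],
  [0, [-5.66, 1.2, 0], -90],
  [0, [-5.66, 1.2, 0], -90],
])

```text
time_s: 8.02
eef_pos: [452.1, -38.4, 139.9]
ee_rot: [3.141, -0.001, 0.489]
wrist_force: [-0.2, -0.5, 0.6]
grip_width: 0.0
```

Request:
apply_moves([
  [0, [0, 0, 0], -40],
  [0, [0, 0, 0], -40],
  [0, [0, 0, 0], -40],
  [0, [0, 0, 0], -40],
  [0, [0, 0, 0], -40],
  [0, [0, 0, 0], -40],
  [0, [0, 0, 0], -40],
  [0, [0, 0, 0], -40],
])

```text
time_s: 8.68
eef_pos: [452.1, -38.5, 139.4]
ee_rot: [-3.141, -0.001, -0.201]
wrist_force: [0.7, -1.2, -0.1]
grip_width: 0.2
```

```bash
python3 - <<'E'
from h import *
c=snap('wrist','w7'); snap('top','t7'); s=r.read_state(); print(s['eef_pos'],s['ee_rot'],s['joints'],s['wrist_force'],s['grip_width'],s['time_s'])
E
```

```text
[451.92425229 -38.47086515 139.14855289] [-3.14151559e+00 -5.84607543e-04 -2.00991879e-01] [-8.82374092e-02  2.09298072e-01  2.07533209e+00  1.42970372e-05
  8.56372921e-01  1.68354141e+00] [-0.40364722 -0.14190208 -0.82635933] 0.0372021717465588 8.7833
```

View pics/w7.png

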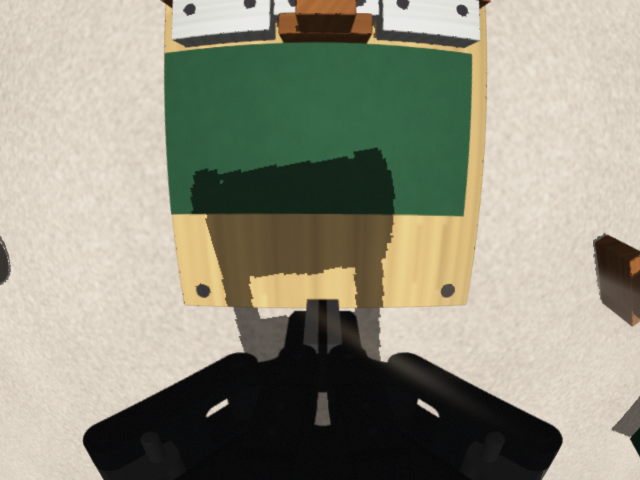

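Request:
apply_moves([
  [0, [0, 0, -1.5], 0],
  [0, [0, 0, -3], 0],
  [0, [0, 0, -4], 0],
  [0, [0, 0, -4.4], 0],
  [0, [0, 0, -4.4], 0],
  [0, [0, 0, -4.4], 0],
])

```text
time_s: 9.28
eef_pos: [451.9, -38.5, 29.1]
ee_rot: [3.142, 0.001, -0.203]
wrist_force: [0.8, -0.3, 0.2]
grip_width: 0.0
```

```bash
python3 - <<'E'
from h import *
c=snap('wrist','w8'); snap('top','t8'); s=r.read_state(); print(s['eef_pos'],s['ee_rot'],s['wrist_force'],s['grip_width'],s['time_s'])
D=lambda x,y,z: wf(c,x,y,z)[:2]
E
```

```text
[452.96729165 -38.54435493  30.14918301] [-3.14135327e+00 -2.20405688e-03 -2.03002699e-01] [0.04694031 0.31035513 0.08435943] -0.011368411990887034 9.3833
```

View pics/w8.png

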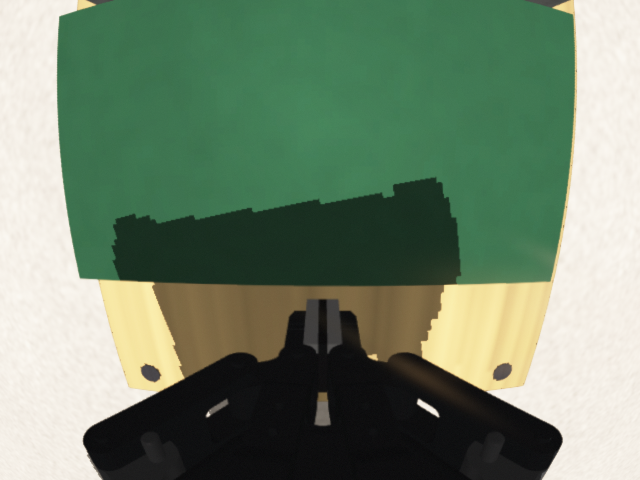

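Request:
apply_moves([
  [0, [0.1, -0.02, 0], 0],
  [0, [0.2, -0.04, 0], 0],
  [0, [0.3, -0.06, 0], 0],
  [0, [0.36, -0.074, 0], 0],
  [0, [0.4, -0.082, 0], 0],
  [0, [0.44, -0.09, 0], 0],
  [0, [0.44, -0.09, 0], 0],
  [0, [0.44, -0.09, 0], 0],
])

```text
time_s: 10.05
eef_pos: [462.7, -40.7, 28.7]
ee_rot: [-3.142, 0.0, -0.204]
wrist_force: [-0.2, -0.4, -0.3]
grip_width: -0.2
```

Request:
apply_moves([
  [0, [0.03, -0.006, 0], 0],
  [0, [0.06, -0.012, 0], 0],
  [0, [0.09, -0.018, 0], 0],
  [0, [0.12, -0.024, 0], 0],
  [0, [0.12, -0.024, 0], 0],
])

```text
time_s: 10.47
eef_pos: [465.6, -41.3, 28.7]
ee_rot: [3.142, 0.0, -0.203]
wrist_force: [-0.4, 0.0, 0.3]
grip_width: -0.0
```

Request:
apply_moves([
  [0, [0.03, -0.006, 0], 0],
  [0, [0.06, -0.012, 0], 0],
  [0, [0.08, -0.016, 0], 0],
  [0, [0.08, -0.016, 0], 0],
])

```text
time_s: 10.8
eef_pos: [468.0, -41.7, 28.8]
ee_rot: [-3.142, -0.0, -0.203]
wrist_force: [-0.3, 0.2, -0.3]
grip_width: -0.1
```

```bash
python3 - <<'E'
from h import *
c=snap('wrist','w9'); snap('top','t9');snap('scene','s9'); s=r.read_state(); print(s['eef_pos'],s['ee_rot'],s['wrist_force'],s['grip_width'],s['time_s'])
for n in ['t9','s9']:
    g=load(n)['pixels'][:,:,::-1]
    a=g[195:345,260:410] if n[0]=='t' else g[190:330,190:390]
    cv2.imwrite('pics/%sc.png'%n,cv2.resize(a,None,fx=4,fy=4,interpolation=cv2.INTER_CUBIC))
E
```

```text
[467.92340129 -41.71767479  28.80529097] [-3.14154750e+00 -2.86358893e-04 -2.03479971e-01] [-0.33190103 -0.18889449 -0.46445458] -0.05054553020176204 10.95
```

View pics/t9c.png

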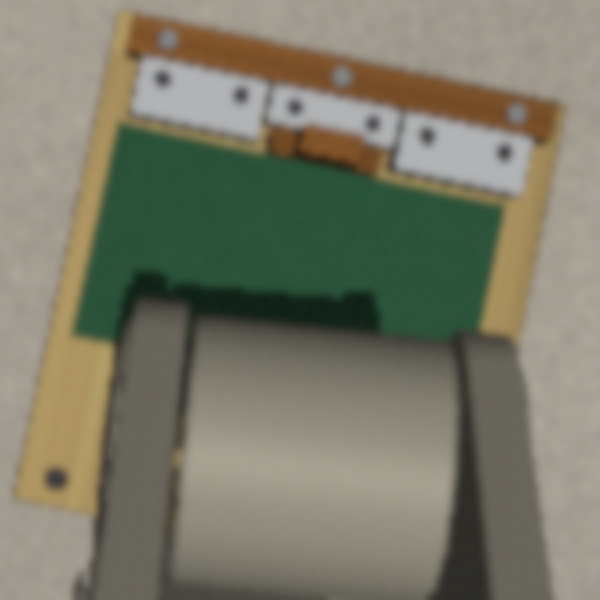

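View pics/s9c.png

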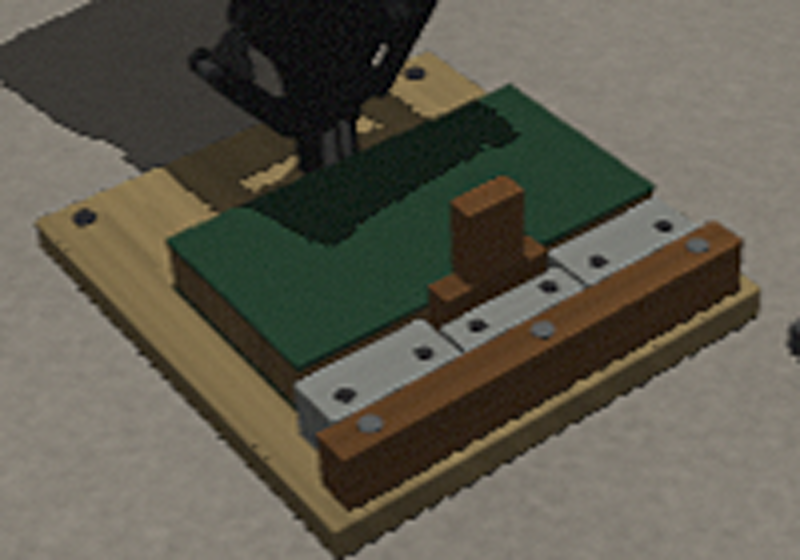

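Request:
apply_moves([
  [0, [0.02, -0.004, 0], 0],
  [0, [0.04, -0.008, 0], 0],
  [0, [0.06, -0.012, 0], 0],
  [0, [0.06, -0.012, 0], 0],
])

```text
time_s: 11.28
eef_pos: [469.2, -42.0, 28.7]
ee_rot: [3.142, 0.0, -0.203]
wrist_force: [-2.1, 1.0, 1.4]
grip_width: -0.3
```

Request:
apply_moves([
  [0, [0.02, -0.004, 0], 0],
  [0, [0.04, -0.008, 0], 0],
  [0, [0.04, -0.008, 0], 0],
])

```text
time_s: 11.53
eef_pos: [469.9, -42.2, 28.7]
ee_rot: [3.142, 0.001, -0.204]
wrist_force: [-2.6, -0.0, 2.0]
grip_width: -0.0
```

Request:
apply_moves([
  [0, [0.02, -0.004, 0], 0],
  [0, [0.04, -0.008, 0], 0],
  [0, [0.04, -0.008, 0], 0],
])

```text
time_s: 11.78
eef_pos: [469.9, -42.2, 28.5]
ee_rot: [3.141, 0.003, -0.204]
wrist_force: [-5.5, 1.7, 2.3]
grip_width: 0.2
```

Request:
apply_moves([
  [0, [0.02, -0.004, 0], 0],
  [0, [0.04, -0.008, 0], 0],
  [0, [0.04, -0.008, 0], 0],
])

```text
time_s: 12.03
eef_pos: [469.9, -42.3, 28.3]
ee_rot: [3.141, 0.005, -0.204]
wrist_force: [-8.7, 2.0, 3.7]
grip_width: 0.3
```

```bash
python3 - <<'E'
from h import *
snap('top','t10');snap('scene','s10'); s=r.read_state(); print(s['eef_pos'],s['ee_rot'],s['wrist_force'],s['grip_width'],s['time_s'])
for n in ['t10','s10']:
    g=load(n)['pixels'][:,:,::-1]
    a=g[205:285,270:400] if n[0]=='t' else g[220:310,220:350]
    cv2.imwrite('pics/%sc.png'%n,cv2.resize(a,None,fx=6,fy=6,interpolation=cv2.INTER_CUBIC))
E
```

```text
[469.89028107 -42.27957489  28.31551431] [ 3.1412545   0.00449076 -0.2036289 ] [-8.63452402  2.48608007  4.05343489] -0.28028879172753673 12.1333
```

View pics/t10c.png

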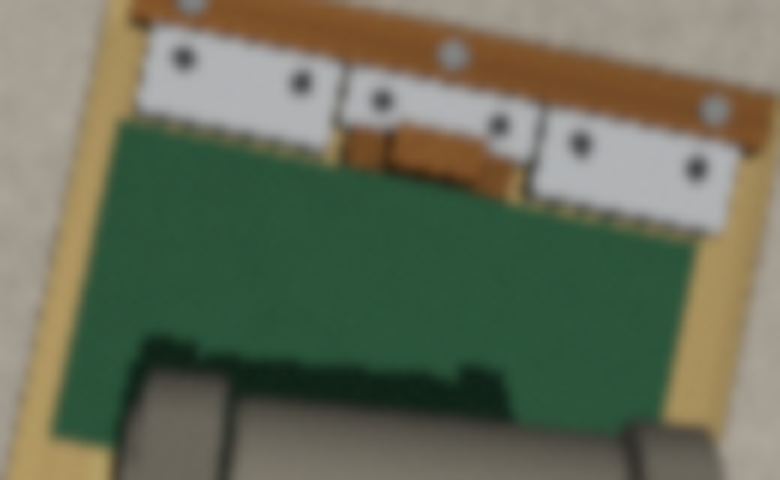

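View pics/s10c.png

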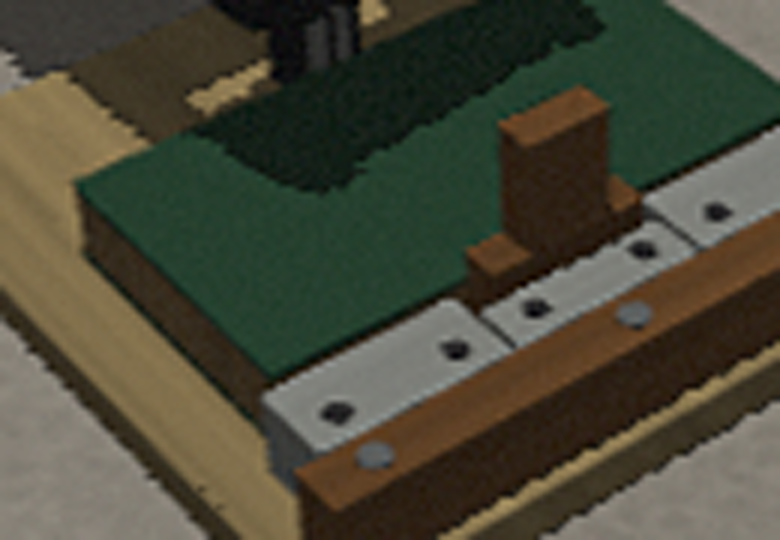

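```bash
python3 - <<'E'
from h import *
c=load('t10')
D=lambda x,y,z: cw(c,x,y,270,205,6,z)[:2]
def a(p,q):
    e=p-q; return np.arctan2(-e[0],e[1])
# subpixel edge: green vs not along columns, on line fit
g=c['pixels'].astype(float)
def edge(fn,pts):
    return cv2.fitLine(np.float32(pts),cv2.DIST_HUBER,0,.01,.01).ravel()
img=g; sat=(g[:,:,1]-g[:,:,0])  # green excess
def far(c_,u0,u1,excl=(324,358)):
    s=c_['pixels'].astype(float); s=s[:,:,1]-s[:,:,0]; P=[]
    for u in range(u0,u1):
        if excl[0]<=u<=excl[1]: continue
        col=s[215:262,u]; m=col.max(); k=np.where(col>m/2)[0]
        i=k[0]; b=s[215+i-1,u]; t=m*0.5
        v=215+i-1+(t-b)/(col[i]-b); P.append(w(c_,u,v,48)[:2])
    return np.array(P)
for n in ['top0','t10']:
    P=far(load(n),294,382); l=edge(None,P); t=np.radians(-11.6)
    print(n,'panel yaw deg',np.degrees(np.arctan(-l[0]/l[1])),'x offset', (P@np.array([np.cos(t),np.sin(t)])).mean(), (P@np.array([np.cos(t),np.sin(t)])).std())
# block fronts: bright
def bl(c_,u0,u1):
    s=c_['pixels'].astype(float)[:,:,2]; P=[]
    for u in range(u0,u1):
        col=s[200:250,u]; k=np.where(col>130)[0]; i=k[-1]; v=200+i+(col[i]-130)/(col[i]-col[i+1]+1e-6); P.append(w(c_,u,v,48)[:2])
    return np.array(P)
L=bl(c,297,322);Rr=bl(c,363,388)
t=np.radians(-11.6);X=np.array([np.cos(t),np.sin(t)])
print('L',(L@X).mean(),(L@X).std(),'R',(Rr@X).mean(),(Rr@X).std())
l=edge(None,np.r_[L,Rr]);print('block yaw',np.degrees(np.arctan(-l[0]/l[1])))
E
```

```text
top0 panel yaw deg -11.891193 x offset 581.9509523998858 0.35571986009181045
t10 panel yaw deg -11.751256 x offset 587.8104214536195 0.28608221684918345
L 593.6136303424673 0.17977539753642838 R 593.8374118269958 0.17999489849633218
block yaw -11.505069
```

Request:
apply_moves([
  [0, [0.02, -0.004, 0], 0],
  [0, [0.04, -0.008, 0], 0],
  [0, [0.06, -0.012, 0], 0],
  [0, [0.06, -0.012, 0], 0],
  [0, [0.06, -0.012, 0], 0],
  [0, [0.06, -0.012, 0], 0],
])

```text
time_s: 12.63
eef_pos: [469.9, -42.4, 28.0]
ee_rot: [3.141, 0.007, -0.204]
wrist_force: [-11.4, 2.5, 6.2]
grip_width: 0.0
```

```bash
python3 - <<'E'
from h import *
c=snap('scene','s11');snap('wrist','w11'); s=r.read_state(); print(s['eef_pos'],s['wrist_force'],s['dq'].round(4),s['time_s'])
g=c['pixels'][:,:,::-1]
cv2.imwrite('pics/s11c.png',cv2.resize(g[225:285,285:345],(600,600),interpolation=cv2.INTER_CUBIC))
t=np.radians(-11.6);X=np.array([np.cos(t),np.sin(t)]);Y=np.array([-X[1],X[0]])
E
```

```text
[469.91184988 -42.37706909  28.03484113] [-11.22452553   2.84032521   6.20471167] [ 0.0006 -0.0014 -0.0001 -0.0008 -0.0002  0.0008] 12.7333
```

View pics/s11c.png

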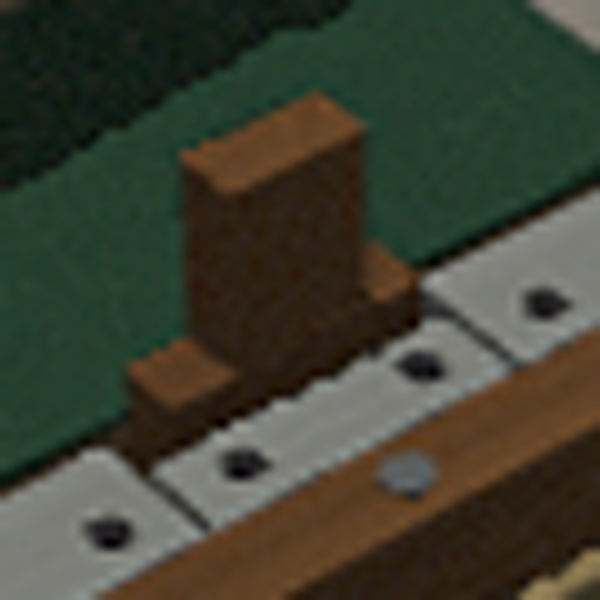

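View pics/w11.png

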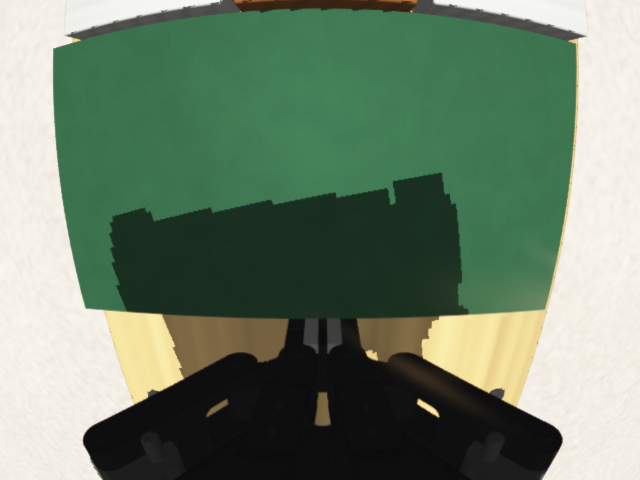

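The packer is upright and centred on the shallow block at (285,380) in the crop, with the panel against it. The fingers press the panel edge at (322,318) in line with the packer, at a steady ~11 N. I'm handing in.

```bash
python3 -c "
from cell import job_done; print(job_done())"
```

```text
the job is handed in; nothing more can be done
None
```

The 80 mm packer stands tab up in the gap at the shallow (middle) stop block, let go of. The panel is pressed against it by the closed fingers, in line with the packer. I handed the job in at about 12.7 s without letting go; no verdict was reported.

**Push:** the tool stopped moving while the force kept building, steady at about 11 N along the push, with about 6 N upward on the tool. I read the upward part as friction at the panel edge.

**Squareness:** the panel measured about 0.004 rad off the block line in the top image, against 0.03 rad allowed.

**Packer:** the pictures show it upright, close to the middle of the block and against it. I did not measure its final position or tilt. Just before release it was within about 1 mm of the block's middle.

**Bystanders:** the arm's route kept clear of the cup, jar, tape roll and brush. I did not measure their positions again at the end.

**One disagreement:** my edge-threshold reading from the top camera gave a gap of about 6 mm to the deep blocks, where flush should leave 4 mm. The same method read 11.8 mm before the push, where the wrist view gave 8.7 mm, so I took it as a bias of the method. I relied on the hard stop under load as the evidence that the panel is flush.

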